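# Tare the balance with its sunken key

## Task

Tare the balance with the empty weigh boat on it: with your fingertips push the dark sliding guard all the way open to the left, reach down into the green-ringed well and press the sunken green tare key right down, holding it down for about a second. Then let it come up and push the guard fully closed again, ending clear of everything. Only push and press, grasp nothing; do not press the red key, touch the weighing pan, shift the weigh boat or move the bottles, vials and beaker beside the balance.

Things in the scene. Friction and masses are not known exactly. Their poses are not given: they have to be found in the camera images.
- balance: bench balance, white, 204 x 256 mm on plan, fixed to the worktop. Origin at the centre of its underside; x points to its back, y to its left, z up. The front half (x -0.099 to 0.003) is a flat key deck, top at z = 0.050, with two round wells side by side; rear half 0.064 high with display (right, up to 0.078) and pan (left). Only worktop lies beyond the deck ends (y = -0.127 and 0.127)
- guard (a joint): sliding guard of the key deck, m: 0 = closed (covers both wells), grows as it slides along the balance's +y (to its left), 0.118 = fully open on its stop (both wells clear). Starts closed or up to 0.015 open. Stays where it is left; about 2 N of friction; cannot be lifted off; too broad for most grippers to pinch: push it on its end faces
- guard_center (a point): centre of the guard, a dark grey block 92 mm (along the balance's x) by 116 mm (along its y) by 14 mm high, a thin yellow line near each end; it rides 2 mm above the deck, z = 0.052 to 0.066. Its upright end faces lie 58 mm from here along the balance's -y and +y. This point is at balance x = -0.0455; y = -0.064 when closed, +0.054 fully open
- tare_key_mouth (a point): centre of the mouth of the green-ringed well (round, 48 mm across, upright walls, open upward), level with the deck top (z = 0.050); fixed at balance x = -0.045, y = -0.034
- off_key_mouth (a point): centre of the mouth of the red-ringed well, the same size as the green-ringed one, level with the deck top (z = 0.050); fixed at balance x = -0.045, y = -0.094
- tare_key_top (a point): centre of the top of the green tare key, a round cap 39 mm across at the bottom of the green-ringed well, 19 mm below the deck top when up
- tare_key (a joint): travel of the green tare key, m: 0 = up, 0.006 = right down on its stop; pressed straight down; the spring takes about 1.7 N to start and 5 N right down, and lifts the key again when let go
- off_key (a joint): travel of the red off key at the bottom of the red-ringed well, m: the same make as the tare key; 0 = up, 0.006 = down
- pan: round steel weighing pan, 92 mm across, on the rear left of the balance, its top at balance z = 0.072; origin under its centre
- weigh_boat: loose white square weighing boat, 68 x 68 x 16 mm, standing on the pan; origin at the centre of its underside
- standard_a: white plastic bottle with a white cap, 37 mm across, 88 high, to the right of the balance; loose, a bystander; origin at the centre of its underside
- standard_c: white plastic bottle with a green cap, 37 mm across, 88 high, to the left of the balance; loose, a bystander; origin at the centre of its underside
- beaker_50: small clear beaker, 50 mm across, 56 high, to the right of the balance; loose, a bystander; origin at the centre of its underside
- vial_blue: small clear vial with a blue cap, 20 mm across, 48 high, to the right of the balance; loose, a bystander; origin at the centre of its underside
- vial_red: small clear vial with a red cap, 20 mm across, 48 high, to the left of the balance; loose, a bystander; origin at the centre of its underside
There are look-alikes about, which are no part of the job. There is more than one size of the weigh_boat; the one meant has the size given above.

How it is judged (in metres and radians):
On the way, in this order (a step that is already met when the one before it is completed fails the run):
1. the guard is pushed fully open (value of joint guard above 0.108 m and value of joint tare_key below 0.002 m), for 0.1 s.
2. the green tare key is pressed right down by the fingers and held, the guard open (value of joint tare_key above 0.0045 m and contact force between the fingers and tare_key above 0.5 N and value of joint guard above 0.1 m), for 0.5 s.
3. the guard is pushed fully closed again, the key up (value of joint guard below 0.008 m and value of joint tare_key below 0.001 m), for 0.1 s.
At the end, for the whole second after the job is handed in: the guard is closed again to within 8 mm of its stop, both keys are up (within 1 mm), the weigh boat stands at rest on the pan within 8 mm of where it was and the bottles, vials and beaker within 15 mm of where they were (all of step 3 and value of joint off_key below 0.001 m and distance of weigh_boat from where it was at the start of the episode below 0.008 m and linear speed of weigh_boat below 0.02 m/s and distance of each of standard_a, standard_c, beaker_50, vial_blue, vial_red from where it was at the start of the episode below 0.015 m); the robot touches nothing.
It fails at once if the red off key is pressed (value of joint off_key above 0.002 m).
It fails at once if the robot touches the weighing pan (contact force between any of the fingers, the arm and pan above 0.5 N).
It fails at once if the weigh boat is shifted on the pan or lifted (distance of weigh_boat from where it was at the start of the episode above 0.008 m).
It fails at once if a bottle, vial or the beaker beside the balance is moved or lifted (distance of any of standard_a, standard_c, beaker_50, vial_blue, vial_red from where it was at the start of the episode above 0.015 m).
It also fails if it takes over 54 s, if anything falls off the work surface, if the arm or the gripper's body presses on something with over 40 N, if the wrist force passes 120 N, or if a joint passes its speed limit or range.

## Robot

A 6-joint arm with a two-finger parallel gripper is mounted at the origin on a cart in front of the work surface, level with it; the furniture and walls round the work are solid. World frame = base frame: x ahead of the robot, y to its left, z up, the work surface at z = 0. Lengths are in m, angles in degrees, forces in N, time in s.
With the tool pointing down it reaches from about 0.3 to 0.75 m from the base axis. Payload 8.5 kg.
Tool frame: the origin (TCP) lies at the very end of the fingers, on their centre line; the grasp point (between the pads) lies 19 mm behind it; x points along the fingers, y is the direction in which the jaws open and shut, and the axes are right-handed (so a half turn about x gives the same grasp; the last joint's range is limited). The gripper opens to 85 mm and grips with 20 to 120 N. Pads are 22 mm wide; open, the fingers measure 114 mm over their backs; the gripper's body (76 mm by 85 mm) begins 54 mm behind the grasp point. The pads swing forward as they close: fully open they stand 13 mm farther back than shut.
Start: joints at [-82.351, 21.807, 74.336, -0, 83.858, -12.336], TCP at [0.188, -0.517, 0.231] pointing down, gripper open.
Joint ranges: [-178.18, 178.18], [-50.72, 133.34], [12.68, 142.11], [-81.47, 261.47], [9.98, 163.14], [-165.26, 165.26]. Speed limits (degrees/s): [136.94, 136.94, 180, 180, 180, 180].

## Interface

Orientations are given as a 3x3 rotation matrix whose columns are the frame's x, y, z axes.
In Python, from rig import env, cams, models gives the robot as it stands.
- The arm moves only by the shell command python3 -m crank 'ROWS' [OPENING] [FORCE]. ROWS is JSON, one flat list of numbers, 6 for each row, row after row: the shift along the tool's x, y, z in mm, then the turn, a rotation vector about the tool's x, y, z in rad. In form: [x, y, z, wx, wy, wz, x, y, z, wx, wy, wz, ...]. A call has 1 to 10 rows; each row is the pose to reach, as a shift and turn from the pose measured when the call began, along the tool's axes at that moment; what a row does not reach only later rows make up. A row lasts 1/12 s, in which the tool goes at most 41.7 mm and 7.16 degrees, less where a joint would pass 70% of its speed; a pose out of reach is approached as far as the arm can. A call with a gripper value outside its range is refused whole. OPENING is the opening, from 0 (shut) to 1 (fully open), set as the call begins (- or left out, the last holds). The fingers move at their own pace and stop on an object; FORCE is the grip in N (left out, the last holds). Time passes only in rows, so rows that repeat a pose let the fingers close. It gives the time, the measured TCP pose, the force and the opening at its end, in the units of the state.
- env.observe(): the state, without advancing time (a new reading comes with each control period).
- cams.get_image(name): name is "scene" or "top"; returns a dict with "color" (384x512x3 uint8, red, green, blue), "depth" (384x512 float32, m along the optical axis (not along the pixel's ray), 0 where there is no reading), "fx", "fy", "cx", "cy" (pixels), "world_from_camera" (4x4, takes a point from camera to world coordinates). Camera axes: x right, y up, looking along -z (the intrinsics and any distortion apply to the point x, -y, -z); pixel columns grow to the right and rows downward; lengths in m; the calibration is good to about 2 mm. A picture is of the moment at which its call begins.
- env.close_job(): hands the job in, once; it reports no verdict.
Trained networks look in the newest picture that a camera, given by its name, has taken for a name from the list of things; names that differ only in an ending like _2 or _b are one class to them, and where a whole thing is asked for, a point or a joint stands for the part that bears it (a point fixed in the world has none). Each returns a list of dicts, best first, with "p" (0 to 1); they miss things now and then, are a little off and sometimes report something else, mostly with a low value. They report only what shows in the picture. A call takes as long as a camera call. They do not tell look-alikes from the thing itself.
- models.boxes_of(camera, query): "location" ([x, y, z] in m, in the coordinates of the camera as it stood for that picture, good to about 4 mm: the middle of the surface that is visible of it).
- models.landmark_of(camera, query): "location" ([x, y, z] in m, in the coordinates of the camera as it stood for that picture, good to about 4 mm: a listed point, or the origin of a listed thing).
The state is a dict: "time_s": time; "q": joint angles; "qvel": joint speeds; "joint_efforts": joint torques, N m; "position": TCP position; "tool_rot": TCP orientation; "ft_force": force on the tool from outside, world axes, zero at the start; "wrist_torque": the same for the moment, N m; "grip_width": finger opening in m.
Only numpy, scipy, OpenCV 4.12 (cv2) and the standard library are available. Lean on these libraries where they do the work, as an engineer would, in place of code of your own. Each camera call takes 0.05 s, during which the arm holds its last target. There are 200 camera calls.

## Working session

There is one attempt and no reset: what is moved stays moved. The work goes in short steps, Python scripts to look and compute and a shell command to move; the robot and the scene stay as the last step left them, time stands still between calls to the robot, and variables do not carry over. Pictures are saved under pics/ and viewed, about 8 in all and at most 12, crops included, and the job is handed in when it is done.

```bash
mkdir -p pics; cat > h.py <<'E'
from rig import env,cams,models
import numpy as np,cv2
def look(n,f=None):
    im=cams.get_image(n)
    if f: cv2.imwrite('pics/'+f,im['color'][:,:,::-1])
    return im
def pts(n,im,q,fn='landmark_of'):
    M=im['world_from_camera']
    return [(round(d['p'],2),np.round((M@np.r_[d['location'],1])[:3],4), pix(im,d['location'])) for d in getattr(models,fn)(n,q)]
def pix(im,l): return (int(im['cx']+im['fx']*l[0]/-l[2]),int(im['cy']-im['fy']*l[1]/-l[2]))
E
python3 - <<'E'
from h import *
s=env.observe();print(s['time_s'],s['position'],np.round(s['tool_rot'],3),s['grip_width'])
for n in('scene','top'):
    im=look(n,n+'1.png')
    for q in 'balance guard_center tare_key_mouth off_key_mouth pan weigh_boat standard_a standard_c beaker_50 vial_blue vial_red'.split():
        print(n,q,pts(n,im,q)[:3])
E
ls
```

```text
0.0 [ 0.18793665 -0.51658292  0.23072193] [[-0.     0.342 -0.94 ]
 [ 0.001 -0.94  -0.342]
 [-1.    -0.001 -0.   ]] 0.08517401002675053
scene balance [(0.67, array([0.5202, 0.2021, 0.0008]), (262, 233))]
scene guard_center [(0.74, array([0.4815, 0.1467, 0.06  ]), (285, 218))]
scene tare_key_mouth [(0.67, array([0.4739, 0.1591, 0.0527]), (283, 223)), (0.29, array([0.5668, 0.4589, 0.0025]), (183, 265))]
scene off_key_mouth [(0.96, array([0.4813, 0.1035, 0.0464]), (295, 215))]
scene pan [(0.53, array([0.5642, 0.2588, 0.068 ]), (238, 218)), (0.35, array([0.4805, 0.49  , 0.0025]), (189, 290))]
scene weigh_boat [(0.72, array([ 0.4124, -0.039 ,  0.0011]), (341, 218)), (0.56, array([0.5636, 0.2569, 0.0737]), (239, 216))]
scene standard_a [(0.92, array([0.5654, 0.4584, 0.0024]), (183, 265)), (0.75, array([ 0.5688, -0.2667,  0.0006]), (350, 170)), (0.48, array([0.4795, 0.1458, 0.0561]), (285, 219))]
scene standard_c [(0.92, array([0.5654, 0.4584, 0.0024]), (183, 265)), (0.75, array([ 0.5688, -0.2667,  0.0006]), (350, 170)), (0.48, array([0.4795, 0.1458, 0.0561]), (285, 219))]
scene beaker_50 [(
[... 426 characters left out ...]
key_mouth []
top pan [(0.63, array([0.5648, 0.2641, 0.0664]), (211, 209))]
top weigh_boat [(0.93, array([ 0.4076, -0.0324,  0.0023]), (311, 266)), (0.78, array([0.5675, 0.2599, 0.0729]), (213, 208)), (0.69, array([ 0.8458,  0.0686, -0.0048]), (280, 123))]
top standard_a [(0.76, array([5.698e-01, 4.652e-01, 2.000e-04]), (148, 208)), (0.72, array([ 0.5712, -0.2731, -0.0008]), (390, 214))]
top standard_c [(0.76, array([5.698e-01, 4.652e-01, 2.000e-04]), (148, 208)), (0.72, array([ 0.5712, -0.2731, -0.0008]), (390, 214))]
top beaker_50 [(0.66, array([ 0.639 , -0.2041, -0.0025]), (367, 191))]
top vial_blue []
top vial_red [(0.61, array([ 4.838e-01,  5.004e-01, -1.000e-04]), (135, 236))]
h.py
pics
```

```bash
python3 - <<'E'
import cv2
a=cv2.imread('pics/scene1.png')[120:320,140:400];b=cv2.imread('pics/top1.png')[150:300,110:410]
cv2.imwrite('pics/s_c.png',cv2.resize(a,None,fx=3,fy=3));cv2.imwrite('pics/t_c.png',cv2.resize(b,None,fx=2.6,fy=2.6,interpolation=2))
E
```

```text
(no output)
```

View pics/s_c.png

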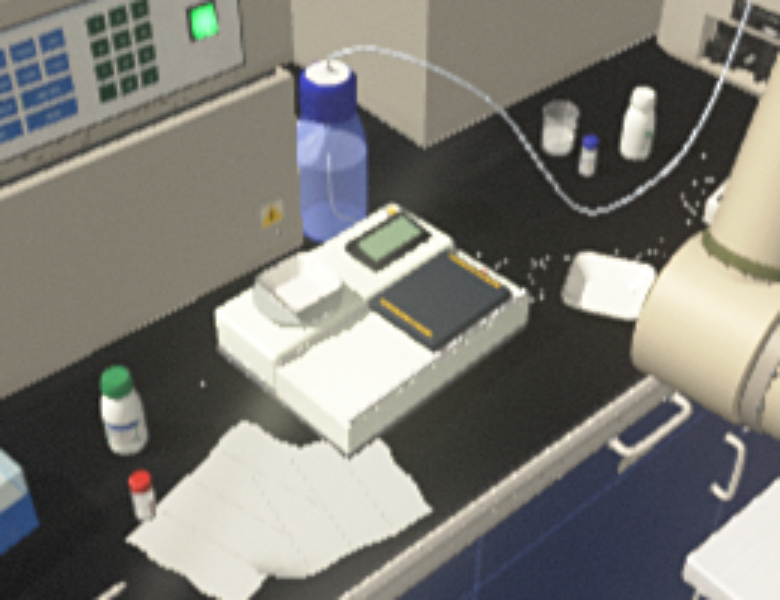

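View pics/t_c.png

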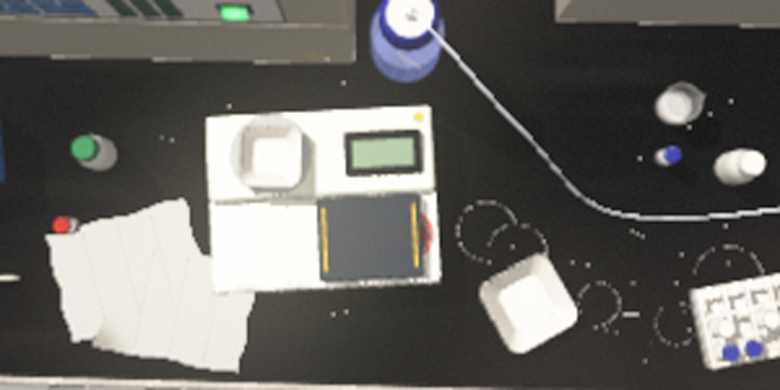

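The scene crop shows the balance in the middle. The dark guard is at crop (440,298), at the right of the key deck, and a little of the red ring shows past its right end, so it is slightly open. The boat on the pan, top pixel (213,208), is the weigh boat that counts. Two other boats, top pixels (311,266) and (280,123), are look-alikes; the first lies loose on the bench. Next I'll fit the guard's and balance's rectangles from depth.

```bash
cat >> h.py <<'E'
def cloud(im):
    d=im['depth'];v,u=np.mgrid[:d.shape[0],:d.shape[1]]
    P=np.stack([(u-im['cx'])/im['fx']*d,-(v-im['cy'])/im['fy']*d,-d,np.ones_like(d)],-1)@im['world_from_camera'].T
    P=P[...,:3];P[d==0]=9
    return P
def guard(n='top',im=None):
    im=im or look(n);P=cloud(im);c=im['color'].astype(int)
    box=(P[...,0]>.38)&(P[...,0]<.64)&(P[...,1]>.02)&(P[...,1]<.38)
    # balance outline
    m=box&(P[...,2]>.035)&(P[...,2]<.09)
    r=cv2.minAreaRect((P[m][:,:2]*1000).astype(np.float32))
    g=box&(P[...,2]>.055)&(P[...,2]<.075)&(P[...,0]<.54)&(c.max(-1)<110)
    k=cv2.morphologyEx(g.astype(np.uint8),cv2.MORPH_CLOSE,np.ones((5,5)))>0
    k&=box&(P[...,2]>.055)
    n_,lab,st,_=cv2.connectedComponentsWithStats(k.astype(np.uint8));i=1+st[1:,4].argmax();k=lab==i
    r2=cv2.minAreaRect((P[k][:,:2]*1000).astype(np.float32))
    return r,r2,np.median(P[k][:,2])
E
python3 - <<'E'
from h import *
for n in('top','scene'):
    print(n,guard(n))
im=look('top');P=cloud(im);print(im['fx'],im['world_from_camera'][:3,3])
c=im['color'].astype(int)
red=(c[...,0]>150)&(c[...,1]<110)&(c[...,2]<110)&(P[...,2]>.03)&(P[...,2]<.08)&(abs(P[...,1]-.1)<.1)
print(P[red].min(0) if red.any() else 0,P[red].max(0) if red.any() else 0)
E
```

```text
top (((520.9835815429688, 200.01185607910156), (198.39810180664062, 254.4192657470703), 4.40989351272583), ((478.0243225097656, 143.72821044921875), (88.83734130859375, 112.13088989257812), 4.452510356903076), np.float64(0.06562323290674299))
scene (((517.2801513671875, 199.72030639648438), (200.1423797607422, 257.7967224121094), 4.3085808753967285), ((475.1802673339844, 146.99057006835938), (92.3326416015625, 116.55066680908203), 5.1677727699279785), np.float64(0.06477998652150296))
451.34112619588774 [0.45954018 0.13537296 1.37008705]
[0.46811245 0.08197366 0.0466672 ] [0.50285214 0.08821098 0.05583789]
```

Balance: yaw about 4.5°, centre about (0.520, 0.2005), guard about 12 mm open. I'll move to the right of the guard with the gripper shut.

```bash
python3 -m crank '[20,-220,-238,0.13,0,0, 20,-220,-238,0.13,0,0, 20,-220,-238,0.27,0,0, 20,-220,-238,0.27,0,0, 20,-220,-238,0.27,0,0, 20,-220,-238,0.27,0,0, 20,-220,-238,0.27,0,0, 20,-220,-238,0.27,0,0, 20,-220,-238,0.27,0,0, 20,-220,-238,0.27,0,0]' 0 40
python3 - <<'E'
from h import *
s=env.observe();p=s['position'];R=s['tool_rot']
print(np.round(R,3),(R.T@(np.array([.486,.0574,.12])-p)*1000).round(1))
E
```

```text
time_s: 2.18
position: [0.337, -0.2277, 0.2116]
tool_rot: [[0.0, 0.082, -0.997], [-0.001, -0.997, -0.082], [-1.0, 0.001, -0.0]]
ft_force: [0.1, -0.2, -0.1]
grip_width: -0.0001
[[ 0.     0.082 -0.997]
 [-0.001 -0.997 -0.082]
 [-1.     0.001 -0.   ]] [  91.4 -271.9 -171.9]
```

```bash
python3 -m crank '[40,-272,-172,0,0,0, 40,-272,-172,0,0,0, 60,-272,-172,0,0,0, 60,-272,-172,0,0,0, 80,-272,-172,0,0,0, 91,-272,-172,0,0,0, 91,-272,-172,0,0,0, 91,-272,-172,0,0,0, 91,-272,-172,0,0,0, 91,-272,-172,0,0,0]' 
python3 - <<'E'
from h import *
s=env.observe();p=s['position'];R=s['tool_rot']
print((R.T@(np.array([.486,.0574,.058])-p)*1000).round(1))
for n in ('scene','top'):look(n,n+'2.png')
a=cv2.imread('pics/scene2.png')[130:290,190:370];b=cv2.imread('pics/top2.png')[150:310,190:370]
cv2.imwrite('pics/c2.png',np.hstack([cv2.resize(x,(390,347),interpolation=2) for x in(a,b)]))
E
```

```text
time_s: 3.02
position: [0.4866, 0.0579, 0.1193]
tool_rot: [[-0.002, 0.084, -0.996], [-0.0, -0.996, -0.084], [-1.0, 0.0, 0.002]]
ft_force: [-1.1, -0.7, 0.9]
grip_width: 0.0001
[61.3  0.4  0.6]
```

View pics/c2.png

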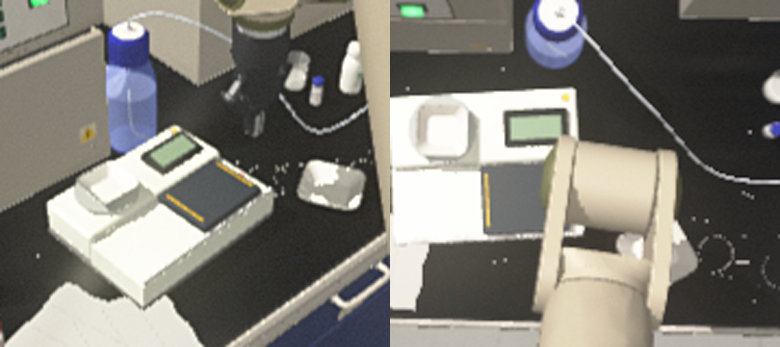

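The fingertips, at left crop (255,128), hang clear to the right of the guard. I'll go down to guard height.

```bash
python3 -m crank '[15,0,0,0,0,0, 30,0,0,0,0,0, 45,0,0,0,0,0, 55,0,0,0,0,0, 61,0,0,0,0,0, 61,0,0,0,0,0, 61,0,0,0,0,0]' && python3 -m crank '[0,-5,0,0,0,0, 0,-10,0,0,0,0, 0,-15,0,0,0,0, 0,-20,0,0,0,0, 0,-25,0,0,0,0, 0,-30,0,0,0,0]'
python3 - <<'E'
from h import *
print(guard('scene'))
E
```

```text
time_s: 3.7
position: [0.4866, 0.055, 0.0603]
tool_rot: [[0.001, 0.08, -0.997], [-0.001, -0.997, -0.08], [-1.0, 0.001, -0.001]]
ft_force: [0.6, 1.0, -0.7]
grip_width: -0.0001
time_s: 4.2
position: [0.4842, 0.0855, 0.0604]
tool_rot: [[0.002, 0.08, -0.997], [-0.002, -0.997, -0.08], [-1.0, 0.002, -0.001]]
ft_force: [-0.2, -2.8, 1.6]
grip_width: 0.0003
(((517.2893676757812, 199.76611328125), (200.1894989013672, 258.4461975097656), 4.492879390716553), ((475.96429443359375, 146.5836639404297), (94.22291564941406, 124.6883544921875), 5.885959148406982), np.float64(0.06481303108690406))
```

```bash
python3 -m crank '[1,-8,0,0,0,0, 2,-16,0,0,0,0, 2,-24,0,0,0,0, 2,-32,0,0,0,0, 2,-40,0,0,0,0, 2,-48,0,0,0,0, 2,-56,0,0,0,0, 2,-64,0,0,0,0, 2,-72,0,0,0,0, 2,-80,0,0,0,0]' && python3 -m crank '[0,-3,0,0,0,0, 0,-6,0,0,0,0, 0,-8,0,0,0,0, 0,-10,0,0,0,0, 0,-12,0,0,0,0]'
python3 - <<'E'
from h import *
print(guard('scene',look('scene','scene3.png')))
a=cv2.imread('pics/scene3.png')[130:290,190:370]
cv2.imwrite('pics/c3.png',cv2.resize(a,None,fx=3,fy=3,interpolation=2))
E
```

```text
time_s: 5.08
position: [0.4782, 0.1667, 0.0593]
tool_rot: [[0.004, 0.081, -0.997], [-0.001, -0.997, -0.081], [-1.0, 0.001, -0.004]]
ft_force: [-0.8, -2.8, 11.1]
grip_width: -0.0001
time_s: 5.5
position: [0.4773, 0.1788, 0.0595]
tool_rot: [[0.004, 0.08, -0.997], [-0.001, -0.997, -0.08], [-1.0, 0.002, -0.004]]
ft_force: [-0.8, -1.8, 5.9]
grip_width: -0.0
(((517.5239868164062, 199.54586791992188), (200.33187866210938, 257.5261535644531), 4.423608303070068), ((468.4683532714844, 239.41424560546875), (92.45929718017578, 125.8896713256836), 4.178997039794922), np.float64(0.06485379021689985))
```

View pics/c3.png

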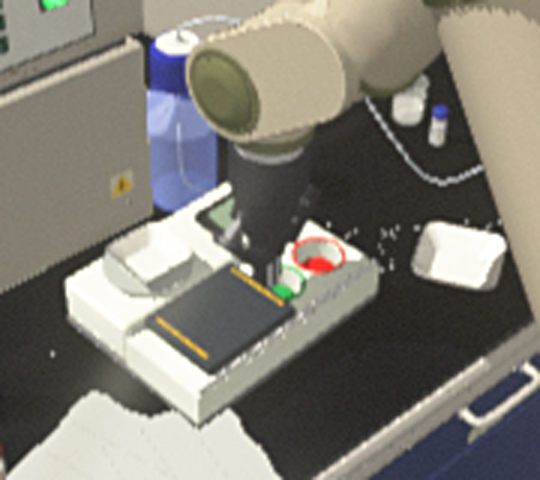

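The guard is nearly open: the green ring shows at (288,285) and the red one at (320,258). I'll ease up 1 mm and push on to the stop.

```bash
python3 -m crank '[-1,-2,0,0,0,0, -1,-4,0,0,0,0, -1,-6,0,0,0,0, -1,-6,0,0,0,0]' && python3 -m crank '[0,-2,0,0,0,0, 0,-4,0,0,0,0, 0,-4,0,0,0,0]'
```

```text
time_s: 5.88
position: [0.4766, 0.1855, 0.0603]
tool_rot: [[0.004, 0.081, -0.997], [-0.001, -0.997, -0.081], [-1.0, 0.001, -0.004]]
ft_force: [-0.2, 0.7, 0.1]
grip_width: -0.0002
time_s: 6.13
position: [0.4766, 0.1864, 0.0602]
tool_rot: [[0.003, 0.082, -0.997], [-0.008, -0.997, -0.082], [-1.0, 0.008, -0.003]]
ft_force: [0.7, -23.2, 3.2]
grip_width: 0.0001
```

The stop is reached (23 N). I'll back off, rise and look at the well.

```bash
python3 -m crank '[0,6,0,0,0,0, -20,8,0,0,0,0, -55,8,0,0,0,0, -80,40,0,0,0,0, -80,80,0,0,0,0, -80,110,0,0,0,0, -80,120,0,0,0,0, -80,120,0,0,0,0]'
python3 - <<'E'
from h import *
for n in('scene','top'):
    im=look(n,n+'4.png')
    r=guard(n,im);print(n,r)
    for q in 'tare_key_mouth','tare_key_top','off_key_mouth','guard_center','weigh_boat':print(q,pts(n,im,q)[:2])
    P=cloud(im);c=im['color'].astype(int)
    g=(c[...,1]>c[...,0]*1.5)&(c[...,1]>c[...,2]*1.25)&(c[...,1]>90)&(abs(P[...,0]-.477)<.05)&(abs(P[...,1]-.163)<.05)
    for lo,hi in((.044,.06),(.02,.04)):
        m=g&(P[...,2]>lo)&(P[...,2]<hi)
        if m.sum()>5:print('green',m.sum(),P[m][:,:2].min(0),P[m][:,:2].max(0),cv2.minEnclosingCircle((P[m][:,:2]*1000).astype(np.float32)),np.median(P[m][:,2]))
a=cv2.imread('pics/scene4.png')[130:290,190:370];b=cv2.imread('pics/top4.png')[150:310,190:370]
cv2.imwrite('pics/c4.png',np.hstack([cv2.resize(x,(390,347),interpolation=2) for x in(a,b)]))
E
```

```text
time_s: 6.8
position: [0.4864, 0.0657, 0.1411]
tool_rot: [[0.003, 0.079, -0.997], [-0.007, -0.997, -0.079], [-1.0, 0.008, -0.003]]
ft_force: [-0.4, -0.0, -0.8]
grip_width: -0.0002
scene (((517.48681640625, 199.2567138671875), (201.93882751464844, 258.3538818359375), 4.191816806793213), ((467.0926818847656, 251.88760375976562), (90.81230163574219, 114.99983978271484), 4.680088520050049), np.float64(0.06485862514579321))
tare_key_mouth [(0.59, array([0.4783, 0.1595, 0.0507]), (282, 223))]
tare_key_top [(0.52, array([0.4749, 0.1625, 0.0293]), (282, 229))]
off_key_mouth [(0.73, array([0.4821, 0.1028, 0.0495]), (295, 214))]
guard_center [(0.84, array([0.4701, 0.2479, 0.0581]), (261, 236)), (0.31, array([0.565 , 0.2564, 0.0733]), (239, 216))]
weigh_boat [(0.85, array([ 0.4109, -0.0402, -0.0019]), (341, 218)), (0.68, array([0.565 , 0.2601, 0.073 ]), (238, 217))]
green 7 [0.45606852 0.14083175] [0.50347922 0.17982188] ((477.0907897949219, 161.5054931640625), 26.478084564208984) 0.05011879615711656
green 36 [0.46833257 0.14379266] [0.49518989 0.16651903] ((480.9975280761719, 152.16134643554688), 14.363016128540039) 0.030110052019436506
top (((520.9476318359375, 199.76577758789062), (198.44659423828125, 253.7192840576172), 4.3794989585876465), ((439.92120361328125, 245.7864227294922), (33.85726547241211, 109.73046875), 8.889249801635742), np.float64(0.06544763307243706))
tare_key_mouth [(0.6, array([0.4778, 0.1625, 0.0516]), (246, 240))]
tare_key_top [(0.56, array([0.4787, 0.163 , 0.0298]), (246, 240))]
off_key_mouth [(0.83, array([0.4868, 0.1024, 0.0493]), (267, 238))]
guard_center [(0.96, array([0.4713, 0.2478, 0.0607]), (216, 242))]
weigh_boat [(0.78, array([8.489e-01, 6.940e-02, 8.000e-04]), (279, 122)), (0.74, array([0.5672, 0.2605, 0.0698]), (213, 208))]
green 117 [0.46019767 0.14588061] [0.50148534 0.17872603] ((480.84149169921875, 160.9114990234375), 21.325395584106445) 0.03103631195753187
```

View pics/c4.png

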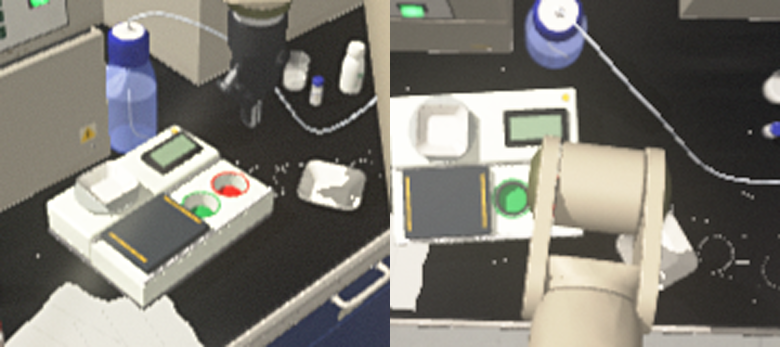

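Both wells are clear: green at right crop (513,198), red partly under the arm in that view. The guard is open against its stop. The well centre is at (0.478, 0.162), with the sources agreeing to about 2 mm.

```bash
python3 -m crank '[0,-35,1,0,0,0, 0,-70,1,0,0,0, 0,-97,1,0,0,0, 0,-97,1,0,0,0, 20,-97,1,0,0,0, 45,-97,1,0,0,0, 65,-97,1,0,0,0, 72,-97,1,0,0,0, 72,-97,1,0,0,0]' && python3 -m crank '[0,0,0,0,0,0]'
```

```text
time_s: 8.15
position: [0.4767, 0.1633, 0.0672]
tool_rot: [[0.0, 0.082, -0.997], [-0.008, -0.997, -0.082], [-1.0, 0.008, 0.001]]
ft_force: [-0.6, -0.2, 0.5]
grip_width: 0.0002
time_s: 8.23
position: [0.4772, 0.1631, 0.0678]
tool_rot: [[0.001, 0.082, -0.997], [-0.008, -0.997, -0.082], [-1.0, 0.008, -0.0]]
ft_force: [1.0, -0.2, -0.2]
grip_width: -0.0002
```

```bash
python3 -m crank '[5,1,0,0,0,0, 10,1,0,0,0,0, 15,1,0,0,0,0, 20,1,0,0,0,0, 23,1,0,0,0,0]' && python3 -m crank '[2,0,0,0,0,0, 4,0,0,0,0,0, 4,0,0,0,0,0]'
```

```text
time_s: 8.65
position: [0.4772, 0.1619, 0.0443]
tool_rot: [[0.001, 0.082, -0.997], [-0.008, -0.997, -0.082], [-1.0, 0.008, 0.0]]
ft_force: [0.5, 0.0, -0.4]
grip_width: 0.0002
time_s: 8.9
position: [0.4771, 0.1619, 0.0399]
tool_rot: [[-0.0, 0.082, -0.997], [-0.008, -0.997, -0.082], [-1.0, 0.008, 0.001]]
ft_force: [0.4, -0.2, -0.1]
grip_width: 0.0
```

```bash
for i in 1 2 3 ; do :; done; python3 -m crank '[2,0,0,0,0,0, 4,0,0,0,0,0, 4,0,0,0,0,0]' && python3 -m crank '[2,0,0,0,0,0, 4,0,0,0,0,0, 4,0,0,0,0,0]'
```

```text
time_s: 9.15
position: [0.4769, 0.1618, 0.0356]
tool_rot: [[-0.001, 0.082, -0.997], [-0.008, -0.997, -0.082], [-1.0, 0.008, 0.001]]
ft_force: [0.0, 0.2, -0.3]
grip_width: 0.0003
time_s: 9.4
position: [0.4768, 0.1618, 0.0313]
tool_rot: [[-0.001, 0.082, -0.997], [-0.008, -0.997, -0.082], [-1.0, 0.008, 0.002]]
ft_force: [0.6, 0.0, 0.4]
grip_width: 0.0007
```

The TCP is the true fingertip, so contact comes at about 0.031. Now I'll press.

```bash
python3 -m crank '[2,0,0,0,0,0, 3,0,0,0,0,0, 4,0,0,0,0,0, 5,0,0,0,0,0, 5,0,0,0,0,0]' && python3 -m crank '[1,0,0,0,0,0, 2,0,0,0,0,0, 2,0,0,0,0,0]'
```

```text
time_s: 9.82
position: [0.4769, 0.1618, 0.0263]
tool_rot: [[-0.001, 0.082, -0.997], [-0.008, -0.997, -0.082], [-1.0, 0.008, 0.001]]
ft_force: [-1.5, 1.2, 4.5]
grip_width: -0.0003
time_s: 10.07
position: [0.4769, 0.1618, 0.025]
tool_rot: [[-0.0, 0.082, -0.997], [-0.008, -0.997, -0.082], [-1.0, 0.008, 0.001]]
ft_force: [-3.0, -0.6, 11.8]
grip_width: 0.0004
```

Key on its stop (11.8 N). I'll hold it for a second, then lift.

```bash
python3 -m crank '[0,0,0,0,0,0, 0,0,0,0,0,0, 0,0,0,0,0,0, 0,0,0,0,0,0, 0,0,0,0,0,0, 0,0,0,0,0,0, 0,0,0,0,0,0, 0,0,0,0,0,0, 0,0,0,0,0,0, 0,0,0,0,0,0]' && python3 -m crank '[0,0,0,0,0,0, 0,0,0,0,0,0, 0,0,0,0,0,0, 0,0,0,0,0,0]' && python3 -m crank '[-5,0,0,0,0,0, -15,0,0,0,0,0, -35,0,0,0,0,0, -65,0,0,0,0,0, -95,0,0,0,0,0, -115,0,0,0,0,0, -115,0,0,0,0,0]'
```

```text
time_s: 10.9
position: [0.4769, 0.1618, 0.0251]
tool_rot: [[-0.0, 0.082, -0.997], [-0.008, -0.997, -0.082], [-1.0, 0.008, 0.001]]
ft_force: [-1.8, 0.1, 6.9]
grip_width: 0.0001
time_s: 11.23
position: [0.4769, 0.1618, 0.0251]
tool_rot: [[-0.0, 0.082, -0.997], [-0.008, -0.997, -0.082], [-1.0, 0.008, 0.001]]
ft_force: [-1.2, 0.7, 4.9]
grip_width: 0.0004
time_s: 11.82
position: [0.4785, 0.1629, 0.1439]
tool_rot: [[0.007, 0.082, -0.997], [-0.007, -0.997, -0.082], [-1.0, 0.008, -0.006]]
ft_force: [-0.0, -0.1, 0.2]
grip_width: 0.0001
```

```bash
python3 -m crank '[0,-40,0,0,0,0, 0,-80,0,0,0,0, 0,-120,0,0,0,0, 0,-160,0,0,0,0, 0,-176,0,0,0,0, 0,-176,0,0,0,0, 30,-176,0,0,0,0, 60,-176,0,0,0,0, 80,-176,0,0,0,0, 84,-176,0,0,0,0]' && python3 -m crank '[0,0,0,0,0,0, 0,0,0,0,0,0]'
python3 - <<'E'
from h import *
im=look('scene','scene5.png');print(guard('scene',im))
cv2.imwrite('pics/c5.png',cv2.resize(cv2.imread('pics/scene5.png')[130:290,190:370],None,fx=3,fy=3,interpolation=2))
E
```

```text
time_s: 12.65
position: [0.4629, 0.3358, 0.0546]
tool_rot: [[-0.0, 0.081, -0.997], [-0.011, -0.997, -0.081], [-1.0, 0.011, 0.001]]
ft_force: [-0.8, -0.2, -0.5]
grip_width: 0.0001
time_s: 12.82
position: [0.463, 0.3351, 0.0547]
tool_rot: [[-0.001, 0.081, -0.997], [-0.011, -0.997, -0.081], [-1.0, 0.011, 0.002]]
ft_force: [0.4, 0.2, 0.0]
grip_width: -0.0001
(((510.4565124511719, 209.42657470703125), (197.86376953125, 282.9916687011719), 1.0388323068618774), ((473.29913330078125, 258.91094970703125), (106.15665435791016, 127.25460052490234), 5.421328544616699), np.float64(0.06501618548924426))
```

View pics/c5.png

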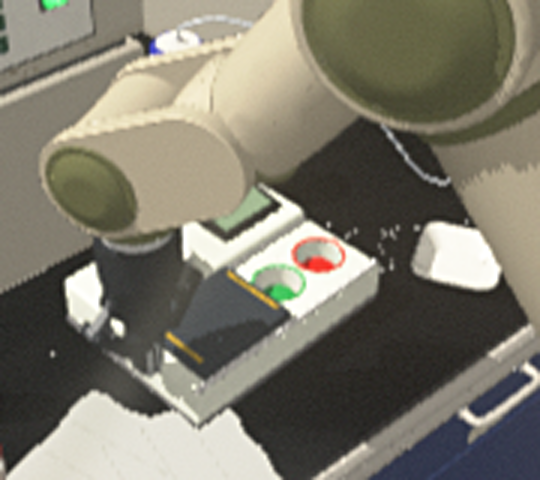

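The fingers, at crop (150,350), stand off the guard's left end and both keys are up. Now I'll push it closed.

```bash
python3 -m crank '[-4,0,0,0,0,0, -4,6,0,0,0,0, -4,14,0,0,0,0, -4,22,0,0,0,0, -4,30,0,0,0,0, -4,39,0,0,0,0, -4,48,0,0,0,0, -4,57,0,0,0,0, -4,66,0,0,0,0, -4,75,0,0,0,0]' && python3 -m crank '[0,8,0,0,0,0, 0,16,0,0,0,0, 0,24,0,0,0,0, 0,32,0,0,0,0, 0,40,0,0,0,0, 0,46,0,0,0,0, 0,51,0,0,0,0, 0,54,0,0,0,0]'
```

```text
time_s: 13.7
position: [0.4695, 0.2599, 0.0602]
tool_rot: [[0.001, 0.081, -0.997], [-0.01, -0.997, -0.081], [-1.0, 0.01, 0.0]]
ft_force: [0.2, 1.6, 0.3]
grip_width: -0.0001
time_s: 14.37
position: [0.4737, 0.2053, 0.0607]
tool_rot: [[0.0, 0.08, -0.997], [-0.011, -0.997, -0.08], [-1.0, 0.011, 0.001]]
ft_force: [-0.4, 2.3, -1.0]
grip_width: 0.0001
```

```bash
python3 -m crank '[0,2,0,0,0,0, 0,4,0,0,0,0, 0,6,0,0,0,0, 0,6,0,0,0,0]' && python3 -m crank '[0,2,0,0,0,0, 0,4,0,0,0,0, 0,4,0,0,0,0]'
```

```text
time_s: 14.7
position: [0.4743, 0.1991, 0.0608]
tool_rot: [[0.0, 0.08, -0.997], [-0.011, -0.997, -0.08], [-1.0, 0.011, 0.001]]
ft_force: [-0.5, -0.8, 0.2]
grip_width: 0.0001
time_s: 14.95
position: [0.4745, 0.1964, 0.0609]
tool_rot: [[0.001, 0.08, -0.997], [-0.008, -0.997, -0.08], [-1.0, 0.008, 0.0]]
ft_force: [0.5, 10.6, -1.5]
grip_width: 0.0001
```

At the closed stop (10.6 N). I'll back off, lift and move away.

```bash
python3 -m crank '[0,-6,0,0,0,0, 0,-10,0,0,0,0, -30,-10,0,0,0,0, -70,-10,0,0,0,0, -110,-10,0,0,0,0, -140,-10,0,0,0,0, -140,-10,0,0,0,0]' && python3 -m crank '[0,40,0,0,0,0, 0,80,0,0,0,0, 0,120,0,0,0,0, 0,160,0,0,0,0, 0,200,0,0,0,0, 0,240,0,0,0,0, 0,270,0,0,0,0, 0,280,0,0,0,0, 0,280,0,0,0,0, 0,280,0,0,0,0]'
python3 - <<'E'
from h import *
for n in('scene','top'):
    im=look(n,n+'6.png');print(n,guard(n,im))
    for q in 'guard_center weigh_boat standard_a beaker_50 vial_blue vial_red'.split():print(q,pts(n,im,q)[:3])
a=cv2.imread('pics/scene6.png')[120:320,140:400];b=cv2.imread('pics/top6.png')[150:350,110:370]
cv2.imwrite('pics/c6.png',np.hstack([cv2.resize(x,(400,308),interpolation=2) for x in(a,b)]))
E
```

```text
time_s: 15.53
position: [0.4758, 0.208, 0.207]
tool_rot: [[0.012, 0.08, -0.997], [-0.006, -0.997, -0.08], [-1.0, 0.007, -0.011]]
ft_force: [0.2, -0.1, 0.2]
grip_width: -0.0002
time_s: 16.37
position: [0.498, -0.0706, 0.2087]
tool_rot: [[0.011, 0.08, -0.997], [-0.006, -0.997, -0.08], [-1.0, 0.007, -0.011]]
ft_force: [-0.7, -0.1, 0.3]
grip_width: -0.0003
scene (((517.2269287109375, 200.44961547851562), (198.75010681152344, 256.3108825683594), 4.497757434844971), ((476.0229187011719, 135.49502563476562), (92.94916534423828, 112.97545623779297), 5.735918998718262), np.float64(0.06478355493630689))
guard_center [(0.95, array([0.482 , 0.1316, 0.0582]), (288, 216))]
weigh_boat [(0.73, array([ 4.123e-01, -3.600e-02, -4.000e-04]), (340, 218)), (0.58, array([0.5648, 0.2547, 0.0744]), (239, 216))]
standard_a [(0.83, array([ 0.5675,  0.4598, -0.0011]), (183, 266)), (0.45, array([ 0.57  , -0.2723,  0.0008]), (350, 170))]
beaker_50 [(0.67, array([ 0.6348, -0.203 ,  0.0041]), (325, 168))]
vial_blue [(0.37, array([ 0.5781, -0.1991,  0.0023]), (336, 176))]
vial_red [(0.66, array([4.816e-01, 4.892e-01
[... 246 characters left out ...]
0.06566674527963379))
guard_center [(0.95, array([0.4786, 0.1337, 0.0615]), (256, 240)), (0.62, array([ 5.197e-01,  1.993e-01, -3.000e-04]), (234, 226))]
weigh_boat [(0.79, array([0.8465, 0.0669, 0.001 ]), (280, 122)), (0.64, array([0.5671, 0.2557, 0.0761]), (214, 208)), (0.61, array([ 0.4054, -0.0327,  0.0013]), (311, 267))]
standard_a [(0.76, array([ 0.5661, -0.2732, -0.0006]), (390, 215)), (0.71, array([ 0.5682,  0.4648, -0.0015]), (148, 208))]
beaker_50 [(0.58, array([ 0.6355, -0.2054, -0.0008]), (368, 192))]
vial_blue [(0.56, array([ 0.5833, -0.1925,  0.0022]), (364, 209))]
vial_red [(0.5, array([0.4866, 0.4989, 0.0029]), (135, 235)), (0.37, array([0.5188, 0.1995, 0.0037]), (234, 227))]
```

View pics/c6.png

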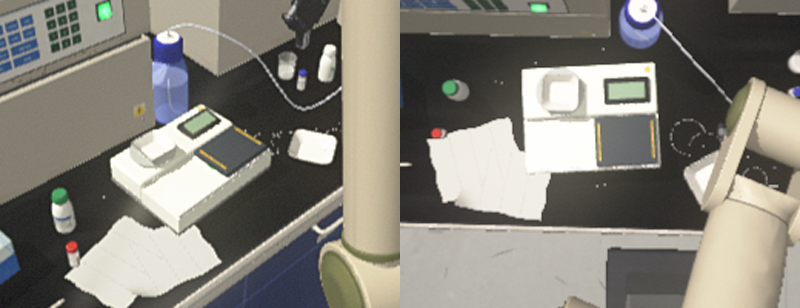

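The guard sits fully closed, at right crop (626,140). The boat, bottles, vials and beaker are where they were, and the arm is clear, so I'm handing in.

```bash
python3 - <<'E'
from h import *
print(env.close_job())
E
```

```text
the job is handed in; nothing more can be done
None
```

The tare job is done and handed in at about 16 s of the 54 s allowed; no verdict was reported.

- **Guard opened:** I pushed it left with the shut fingertips until it hit its stop, where the wrist force rose to 23 N. A picture then showed both wells clear.
- **Tare key pressed:** The fingertip went down to z = 0.025 m, the full 6 mm of travel, and held there for about 1.2 s. The wrist force was 11.8 N at first and settled to about 5 N, close to the spring's full-down force. The key itself was not measured, so "fully down" rests on tip height and force.
- **Guard closed:** I pushed it back to its stop (10.6 N). The last pictures put its centre at y = 0.132 to 0.136 m, against about 0.133 m for closed.
- **Surroundings:** In the last pictures the weigh boat and the other items I checked were where they started, to within about 5 mm of network noise. The green-capped bottle was found under the white bottle's name, because the networks treat the two as one class. The arm was clear with no contact force.

**Unexplained or disagreeing readings:**
- While opening the guard, an upward force of 6–11 N appeared for a moment after I lowered the tip by 2 mm. It went away once I raised the tip by 1 mm. I took it for rubbing on the deck, but the tip should still have been about 9 mm above it, so the cause is not known.
- The top camera's depth fit of the guard was wrong in two pictures: the one before the press and the last one. The last one gave y = 0.119 m. I relied on the network's guard point from the same camera and on the scene camera instead.

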